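Set a square to the corner of a test beam

ROBOT

A 6-joint arm with a two-finger parallel gripper is mounted at the origin on a cart in front of the work surface, level with it; the furniture and walls round the work are solid. World frame = base frame: x ahead of the robot, y to its left, z up, the work surface at z = 0. Lengths are in m, angles in rad, forces in N, time in s.
With the tool pointing down it reaches from about 0.375 to 0.9 m from the base axis. Payload 3.1 kg.
Tool frame: the origin (TCP) lies between the finger pads; the fingertips stand 14 mm ahead of it and the grasp point (between the pads) lies 5 mm behind it (robot.finger_overhang is the distance from the TCP to the fingertips, in m); z points along the fingers, y is the line along which they close (so a half turn about z gives the same grasp; the last joint's range is limited). The gripper opens to 87 mm and grips with 3 to 60 N. Pads are 19 mm wide; open, the fingers measure 117 mm over their backs; the gripper's body (75 mm by 190 mm) begins 51 mm behind the grasp point.
Start: joints at [-1.308, 0.527, 1.433, -0, 1.181, -0.178], TCP at [0.267, -0.565, 0.211] pointing down, gripper open.
Joint ranges: [-3.08, 3.08], [-0.75, 2.2], [0.22, 2.44], [-1.43, 4.57], [0, 2.65], [-2.85, 2.85]. Speed limits (rad/s): [2.79, 2.79, 3.14, 3.14, 3.14, 3.14].

INTERFACE

Orientations are given as a unit quaternion [x, y, z, w].
In Python, from rig import monitor, cams, workorder, robot gives the robot as it stands.
- The arm moves only by the tool send_rows, never from a script. Its argument "moves" is one flat list of numbers, 7 for each row, row after row: the opening, from 0 (shut) to 1 (fully open), then the shift along the world's x, y, z in cm, then the turn, a rotation vector about the world's x, y, z in rad. A call has 1 to 5 rows; each row is the pose to reach, as a shift and turn from the pose commanded when the call began; what a row does not reach only later rows make up. A row lasts 1/12 s, in which the tool goes at most 41.7 mm and 7.16 degrees, less where a joint would pass 70% of its speed; a pose out of reach is approached as far as the arm can. A call with a gripper value outside its range is refused whole. The fingers move at their own pace and stop on an object; "grip_force" is the grip in N (left out, the last holds). Time passes only in rows, so rows that repeat a pose let the fingers close. It gives the time, the measured TCP pose, the force, the opening and the grip force at its end, in the units of the state.
- monitor.get_obs(): the state, without advancing time (a new reading comes with each control period).
- cams.camera(name): name is "side" or "top"; returns a dict with "pixels" (480x640x3 uint8, blue, green, red), "range_z" (480x640 float32, m along the optical axis (not along the pixel's ray), 0 where there is no reading), "fovy" (degrees; the focal length in pixels is half the picture's height over the tangent of half this angle, whatever the lens; pixels are square), "cx", "cy" (the principal point, pixels), "dist_coeffs" ([k1, k2, p1, p2, k3] as OpenCV has them; the pictures are not rectified), "rvec" (rotation vector, rad) and "tvec" (3), from world to camera coordinates, as OpenCV has them. Camera axes: x right, y down, z forward; pixel columns grow to the right and rows downward; lengths in m; the calibration is good to about 2 mm. A picture is of the moment at which its call begins.
- workorder.hand_in(): hands the job in; it is judged then, once.
The state is a dict: "time": time; "q": joint angles; "joint_velocities": joint speeds; "joint_torque": joint torques, N m; "position": TCP position; "tool_rot": TCP orientation; "ft_force": force on the tool from outside, world axes, zero at the start; "moment": the same for the moment, N m; "grip_width": finger opening in m; "grip_force": force on a finger pad.
Only numpy, scipy, OpenCV 4.12 (cv2) and the standard library are available. Lean on these libraries where they do the work, as an engineer would, in place of code of your own. Each camera call takes 0.05 s, during which the arm holds its last target. There are 200 camera calls.

TASK

A brass weight has been left in the gap between the concrete test beam and the aluminium square: stand it upright on the white tray. Then push the square along the bench, without lifting it, until its inside edges lie flush against the beam on both sides of the red-marked corner, all along both arms. Leave the beam where it lies (a shift of a centimetre at most) and do not disturb the jar, the beaker or the petri dish.

Things in the scene. Friction and masses are not known exactly. Their poses are not given: they have to be found in the camera images.
- beam: Loose grey concrete block, 80 (x) x 160 (y) x 60 (z) mm, 2.0 kg; origin at the centre of its underside. Faces to be checked: its long side at x = -40 mm (towards the robot) and its end at y = +80 mm (robot's left); a red spot on top marks the corner between them. It takes about 10 N or more to shift it.
- square: Loose flat L of aluminium, 20 mm thick, 0.3 kg (2 to 6 N slides it). Origin under its inside corner. Long arm along -y: inside edge x = 0, 170 mm long, outer edge x = -24 mm. Short arm along +x: inside edge y = 0, 75 mm long, outer edge y = +24 mm. Centre of mass x = +2, y = -49 mm. Home: origin at (-40, +80) mm in the beam's frame, axes parallel.
- corner (a point): Inside corner of the square, at mid thickness (10 mm up). At the start it is 70 to 90 mm short of the beam's long side and 35 to 60 mm past its end, the square turned up to 0.13 rad from the beam.
- long_end (a point): Point on the long arm's inside edge, 165 mm from the inside corner, at mid thickness.
- short_end (a point): Point on the short arm's inside edge, 70 mm from the inside corner, at mid thickness.
- weight: Loose brass weight with a knob on top, 29 mm diameter, 44 mm tall, 0.2 kg, upright; the body takes the lower 30 mm, the knob above is 16 mm wide. Origin at the centre of its underside. It stands in the gap, its axis about 27 mm from the beam's long side; free room for fingers is along the beam's y direction.
- tray: Shallow white tray with a blue rim, fixed to the bench, 143 (its x) x 263 (its y) mm, rim 19 mm high, floor 2 mm above the bench; origin at the centre of its underside, +y roughly pointing to the robot. A spatula and forceps lie fixed within x = -65 to -25 mm; the floor from x = -15 to +50, y = -100 to +100 mm is free.
- jar: Loose small jar with a blue lid, 49 mm diameter, 58 mm tall, a bystander to the left of the beam; origin at the centre of its underside.
- beaker: Loose clear beaker, 54 mm diameter, 65 mm tall, a bystander behind the beam; origin at the centre of its underside.
- petri: Loose petri dish, 67 mm diameter, 15 mm tall, a bystander at the right end of the beam; origin at the centre of its underside.
Things that resemble listed ones, but are neither listed nor needed, are in the scene too. What is shaped like the beam but blue is not meant.

How it is judged:
By the outcome, as a careful person would: the job done as asked, in the order asked, and still so for the second after the job is handed in, with the robot touching nothing.
It also fails if it takes over 69 s, if anything falls off the work surface, if the arm or the gripper's body presses on something with over 40 N, if the wrist force passes 120 N, or if a joint passes its speed limit or range.

## Working session

There is one attempt and no reset: what is moved stays moved. The work goes in short steps, Python scripts to look and compute and a tool call to move; the robot and the scene stay as the last step left them, time stands still between calls to the robot, and variables do not carry over. Pictures are saved under pics/ and viewed, at most 10 in all, crops included, and the job is handed in when it is done.

Besides the shell and the picture viewer there is one more tool, called as a command line: name --argument value ..., lists and objects as JSON in quotes. send_rows: Moves the arm, as the interface text tells. Its arguments: {"type":"object","properties":{"moves":{"type":"array","items":{"type":"number"}},"grip_force":{"type":"number"}},"required":["moves"]}

```bash
ls; mkdir -p pics; cat > h.py <<'E'
import numpy as np, cv2
from rig import monitor, cams, workorder, robot
def get(name):
    c=cams.camera(name); f=240/np.tan(np.radians(c["fovy"])/2)
    c["K"]=np.array([[f,0,c["cx"]],[0,f,c["cy"]],[0,0,1.]]); c["D"]=np.array(c["dist_coeffs"],float)
    c["R"]=cv2.Rodrigues(np.array(c["rvec"],float))[0]; c["t"]=np.array(c["tvec"],float).ravel(); return c
def rays(c,px):
    u=cv2.undistortPoints(np.array(px,float).reshape(-1,1,2),c["K"],c["D"]).reshape(-1,2)
    d=np.c_[u,np.ones(len(u))]@c["R"]; return -c["R"].T@c["t"],d
def plane(c,px,z):
    o,d=rays(c,px); return o+d*((z-o[2])/d[:,2])[:,None]
def cloud(c):
    "world xyz per pixel from range"
    v,u=np.mgrid[:480,:640]; n=cv2.undistortPoints(np.stack([u,v],-1).reshape(-1,1,2).astype(float),c["K"],c["D"]).reshape(480,640,2)
    z=c["range_z"]; P=np.dstack([n*z[...,None],z]); return (P-c["t"])@c["R"]
E
python3 - <<'E'
from h import *
for n in("top","side"):
    c=get(n); cv2.imwrite(f"pics/{n}0.png",c["pixels"]); print(n,c["fovy"],c["D"],-c["R"].T@c["t"],c["R"][2])
print(monitor.get_obs())
E
```

```text
pics
top 57.1774302482365 [-0.05675886  0.          0.          0.          0.        ] [0.51034783 0.0287391  1.13460531] [ 0.07048074  0.02244704 -0.99726055]
side 54.722724503305315 [-0.0800036  0.         0.         0.         0.       ] [0.2173337  1.02004519 0.72093222] [ 0.30761129 -0.78101008 -0.54350579]
{'time': 0.1, 'q': array([-1.30848701e+00,  5.28404736e-01,  1.43376401e+00, -2.76775942e-05,
        1.18137098e+00, -1.78511008e-01]), 'joint_velocities': array([ 0.00157085, -0.00234413, -0.00177275, -0.00048271,  0.00176562,
        0.00102833]), 'joint_torque': array([ 5.40137753e-04, -4.40983343e+01, -1.77151448e+01,  6.35826308e-02,
        5.34126058e-02, -4.54078452e-05]), 'position': array([ 0.26651214, -0.56458677,  0.20985335]), 'tool_rot': array([ 9.75806244e-01,  2.18634915e-01, -5.35646919e-05, -9.72145410e-04]), 'ft_force': array([ 0.36174526, -0.95111516, -0.36162604]), 'moment': array([-0.00015516, -0.03018653,  0.00864968]), 'grip_force': 0.0, 'grip_width': 0.08699947862986182}
```

View pics/top0.png

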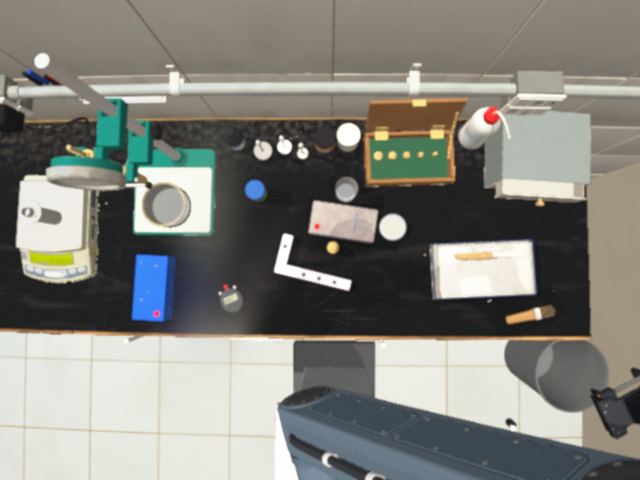

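View pics/side0.png

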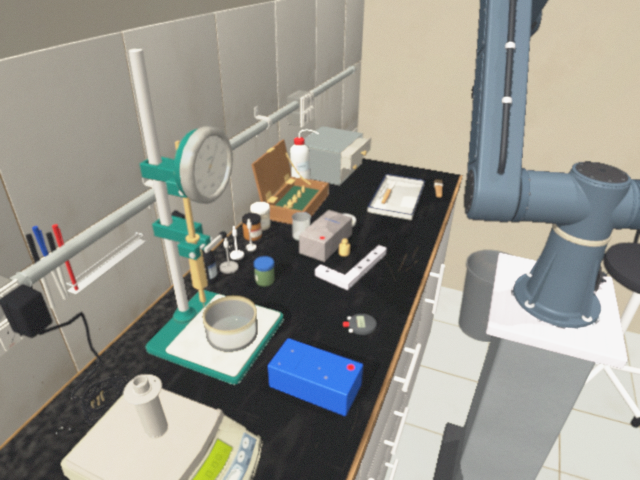

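The top view shows the beam at (343,221) with its red spot at (317,226), and the white L with its inside corner near (288,265). The brass weight is at (333,247) and the tray at (483,270). The blue block at (153,288) is the decoy. Next I'll enlarge the work area and the tray and measure.

```bash
cat > m.py <<'E'
from h import *
def big(m):
    n,l,s,_=cv2.connectedComponentsWithStats(m.astype(np.uint8)); k=1+np.argmax(s[1:,4]); return l==k
def rect(P):
    (c,wh,a)=cv2.minAreaRect((P[:,:2]*1000).astype(np.float32)); return np.round(c,1),np.round(wh,1),round(a,2)
def heights(c,box,z0,z1):
    W=cloud(c); m=np.zeros((480,640),bool); x0,y0,x1,y1=box; m[y0:y1,x0:x1]=1
    return m&(W[...,2]>z0)&(W[...,2]<z1)&(c["range_z"]>0),W
E
python3 - <<'E'
from m import *
c=get("top"); im=c["pixels"]
a=cv2.resize(im[170:310,225:415],None,fx=4,fy=4,interpolation=cv2.INTER_CUBIC)
b=cv2.resize(im[225:315,420:560],None,fx=4,fy=4,interpolation=cv2.INTER_CUBIC)
cv2.imwrite("pics/a.png",a); cv2.imwrite("pics/b.png",b)
# range noise check
W=cloud(c); print("bench z",np.median(W[300:320,250:270,2]),W[300:320,250:270,2].std())
for n,box,z0,z1,z in(("beam",(300,190,385,255),.05,.07,.06),("square",(265,225,360,300),.012,.03,.02),("weight",(320,236,345,260),.02,.044,.03),("knob",(320,236,345,260),.034,.054,.044),("tray",(420,230,545,310),.012,.04,.019)):
    m,_=heights(c,box,z0,z1); m=big(m); ys,xs=np.nonzero(m); P=plane(c,np.c_[xs,ys],z)
    print(n,m.sum(),"z",np.round(np.median(W[m][:,2]),4),rect(P),"cen",P.mean(0).round(4))
hsv=cv2.cvtColor(im,cv2.COLOR_BGR2HSV); r=((hsv[...,0]<6)|(hsv[...,0]>172))&(hsv[...,1]>120); r[:210]=0;r[240:]=0;r[:,:305]=0;r[:,335:]=0
ys,xs=np.nonzero(r);print("red",len(xs),plane(c,[[xs.mean(),ys.mean()]],.06))
E
```

```text
bench z -0.000735190931476651 0.08010810437386284
beam 2121 z 0.0591 (array([612.5,  -7.5]), array([159.6,  80.3]), 81.84) cen [ 0.6123 -0.0078  0.06  ]
square 980 z 0.0191 (array([512.8,  59.9]), array([193.3,  98. ]), 76.43) cen [0.4971 0.0886 0.02  ]
weight 93 z 0.0271 (array([549.8,  16.4]), array([26.6, 26.6]), 45.45) cen [0.5494 0.0169 0.03  ]
knob 34 z 0.0422 (array([549.3,  16.6]), array([12.4, 14.9]), 0.46) cen [0.5495 0.0174 0.044 ]
tray 527 z 0.018 (array([ 499.2, -364.4]), array([143.9, 265.4]), 2.76) cen [ 0.5001 -0.3672  0.019 ]
red 21 [[0.6010804  0.05720983 0.06      ]]
```

View pics/a.png

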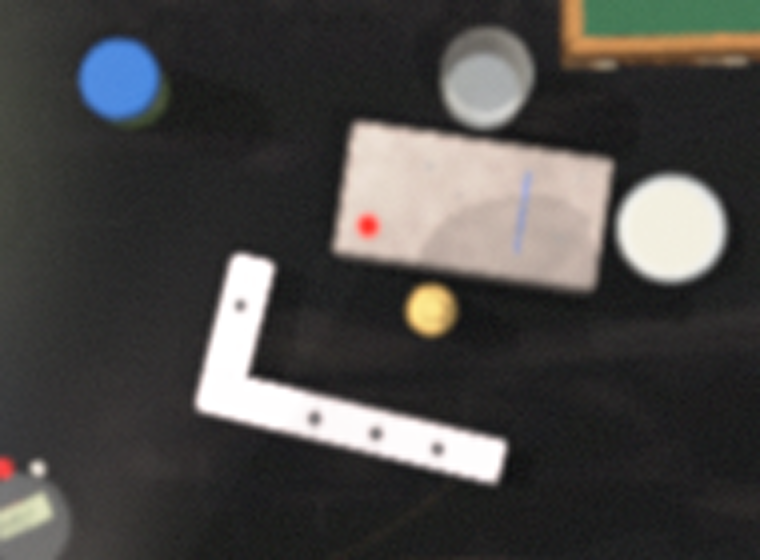

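View pics/b.png

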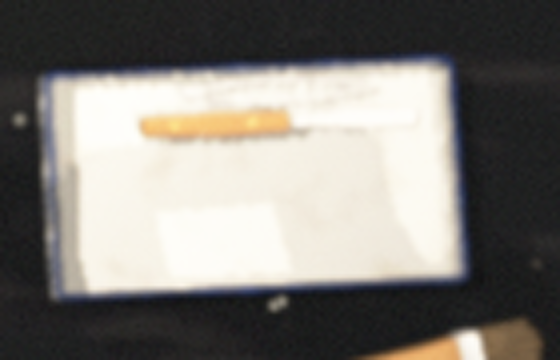

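Crop a shows the brass weight at (431,310) between the beam and the L. Crop b shows a white tray with a blue rim, its spatula in the far half and the near half free. All measured sizes and heights match the listing:

| Thing | Measured position (mm) | Yaw or check |
|---|---|---|
| Beam | (612.5, -7.5) | yaw -8.2° |
| Square's inside corner | about (505, 137) | yaw -13.6°; 87 mm short, 48 mm past |
| Weight | (549.5, 17) | 26 mm from the face |

I'm moving above the weight now.

send_rows --moves '[1,1.4,2.9,0,0,0,-0.03,1,2.8,5.8,0,0,0,-0.06,1,4.2,8.7,0,0,0,-0.09,1,5.7,11.6,0,0,0,-0.12,1,7.1,14.6,0,0,0,-0.146]'

```text
time: 0.57
position: [0.338, -0.4179, 0.2104]
tool_rot: [0.989, 0.146, 0.0, -0.0]
ft_force: [-0.2, -0.1, 0.6]
grip_width: 0.0869
grip_force: 0.0
```

send_rows --moves '[1,1.4,2.9,0,0,0,-0.03,1,2.8,5.8,0,0,0,-0.06,1,4.2,8.7,0,0,0,-0.09,1,5.7,11.6,0,0,0,-0.12,1,7.1,14.6,0,0,0,-0.146]'

```text
time: 0.98
position: [0.4092, -0.2718, 0.2107]
tool_rot: [0.997, 0.073, 0.0, -0.0]
ft_force: [0.4, -0.2, 0.5]
grip_width: 0.087
grip_force: 0.0
```

send_rows --moves '[1,1.4,2.9,0,0,0,-0.03,1,2.8,5.8,-1,0,0,-0.06,1,4.2,8.7,-2,0,0,-0.09,1,5.7,11.6,-3,0,0,-0.12,1,7.1,14.6,-4,0,0,-0.146]'

```text
time: 1.4
position: [0.4803, -0.1259, 0.1704]
tool_rot: [1.0, 0.001, 0.0, 0.0]
ft_force: [0.8, -0.6, -0.6]
grip_width: 0.0872
grip_force: 0.0
```

send_rows --moves '[0.8,1.4,2.9,-1,0,0,-0.03,0.8,2.8,5.8,-2,0,0,-0.06,0.8,4.2,8.7,-3,0,0,-0.09,0.8,5.7,11.6,-4,0,0,-0.12,0.8,7,14.4,-5,0,0,-0.146]'

```text
time: 1.82
position: [0.5504, 0.0185, 0.1201]
tool_rot: [0.997, -0.072, 0.0, -0.0]
ft_force: [0.0, -0.9, 1.1]
grip_width: 0.0706
grip_force: 0.0
```

send_rows --moves '[0.8,0,-0.1,-3,0,0,0,0.8,-0.1,-0.1,-6,0,0,0,0.8,-0.1,-0.1,-8,0,0,0,0.8,-0.1,-0.1,-9.2,0,0,0,0.8,-0.1,-0.1,-10,0,0,0]' --grip_force 15

```text
time: 2.23
position: [0.5475, 0.0162, 0.0187]
tool_rot: [0.997, -0.071, -0.002, -0.0]
ft_force: [-0.0, 0.1, -0.6]
grip_width: 0.0695
grip_force: 0.0
```

send_rows --moves '[0.1,0,0,0,0,0,0,0.1,0,0,0,0,0,0,0.1,0,0,0,0,0,0,0.1,0,0,0,0,0,0,0.1,0,0,0,0,0,0]' --grip_force 15

```text
time: 2.65
position: [0.5494, 0.0156, 0.0218]
tool_rot: [0.997, -0.072, 0.001, 0.0]
ft_force: [0.2, 0.1, -0.6]
grip_width: 0.0441
grip_force: 0.0
```

send_rows --moves '[0.1,0,0,0,0,0,0,0.1,0,0,0,0,0,0,0.1,0,0,0,0,0,0,0.1,0,0,0,0,0,0,0.1,0,0,0,0,0,0]'

```text
time: 3.07
position: [0.5486, 0.016, 0.0209]
tool_rot: [0.997, -0.072, -0.0, -0.0]
ft_force: [-0.1, 0.2, 1.2]
grip_width: 0.0139
grip_force: 15.0
```

```bash
python3 - <<'E'
from m import *
c=get("side"); im=c["pixels"]; p=cv2.projectPoints(np.array([[.549,.016,.02]]),c["R"],c["t"],c["K"],c["D"])[0].ravel().astype(int);print(p)
d=get("top")["pixels"]
a=cv2.resize(im[p[1]-60:p[1]+60,p[0]-80:p[0]+80],None,fx=5,fy=5,interpolation=cv2.INTER_CUBIC)
cv2.imwrite("pics/c.png",a); cv2.imwrite("pics/d.png",cv2.resize(d[190:300,260:420],None,fx=4,fy=4))
print(monitor.get_obs())
E
```

```text
[344 246]
{'time': 3.1667, 'q': array([-1.74684466e-01,  7.17618613e-01,  1.76170163e+00,  4.59429230e-04,
        6.62297261e-01,  1.53913376e+00]), 'joint_velocities': array([-0.00081229, -0.00081762, -0.00062717, -0.00071865,  0.00060364,
        0.00053802]), 'joint_torque': array([-6.06389958e-01, -4.20146585e+01, -8.46445441e+00, -1.64022068e-01,
       -1.83115485e-01, -3.91378644e-04]), 'position': array([0.54866454, 0.01597629, 0.02086713]), 'tool_rot': array([ 9.97431212e-01, -7.16307003e-02,  2.18741126e-06, -1.41784850e-04]), 'ft_force': array([-0.72139388,  0.36091087,  0.83923728]), 'moment': array([0.24947237, 0.06892911, 0.00517811]), 'grip_force': 15.000197812914848, 'grip_width': 0.013504160352846453}
```

View pics/c.png

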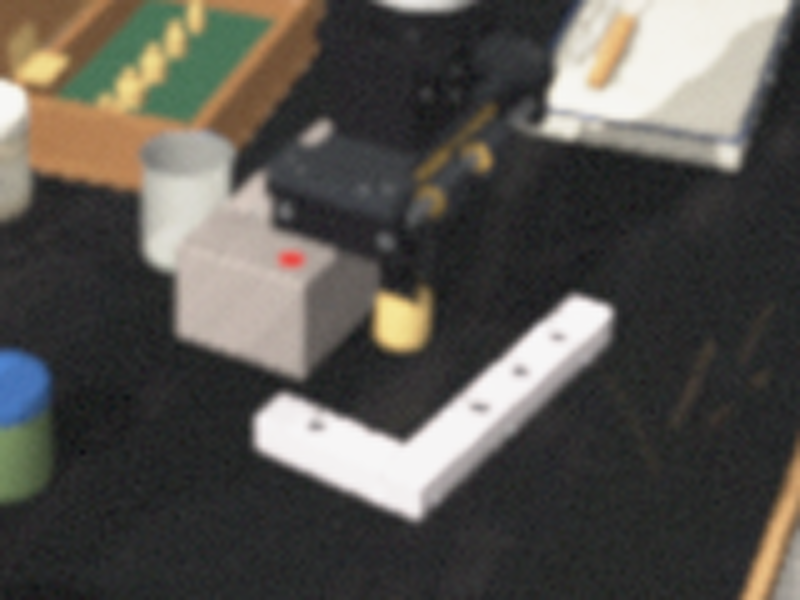

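Crop c shows the near finger ending around (405,290), with the brass body visible below it. The fingers seem to be on the knob, higher than the stated tool geometry implies. I'll check the actual overhang and the fingertip height.

```bash
python3 - <<'E'
from m import *
print([ (a,getattr(robot,a)) for a in dir(robot) if not a.startswith('_')])
c=get("side"); W=cloud(c); hsv=cv2.cvtColor(c["pixels"],cv2.COLOR_BGR2HSV)
for v in range(226,260,2): print(v,[tuple((W[v,u]*1000).astype(int))+(int(hsv[v,u,1]),) for u in (340,344,348)])
E
```

```text
[('Unreachable', <class 'rig.Unreachable'>), ('finger_overhang', 0.014)]
226 [(np.int64(531), np.int64(113), np.int64(144), 30), (np.int64(524), np.int64(104), np.int64(140), 5), (np.int64(525), np.int64(69), np.int64(121), 23)]
228 [(np.int64(532), np.int64(111), np.int64(136), 27), (np.int64(523), np.int64(105), np.int64(135), 5), (np.int64(524), np.int64(71), np.int64(116), 6)]
230 [(np.int64(532), np.int64(108), np.int64(129), 17), (np.int64(521), np.int64(110), np.int64(133), 6), (np.int64(539), np.int64(25), np.int64(81), 14)]
232 [(np.int64(533), np.int64(105), np.int64(121), 8), (np.int64(523), np.int64(106), np.int64(124), 26), (np.int64(538), np.int64(28), np.int64(76), 13)]
234 [(np.int64(533), np.int64(105), np.int64(116), 5), (np.int64(522), np.int64(106), np.int64(119), 49), (np.int64(538), np.int64(27), np.int64(69), 6)]
236 [(np.int64(533), np.int64(103), np.int64(109), 19), (np.int64(523), np.int64(104), np.int64(112), 0), (np.int64(542), np.int64(11), np.int64(53), 18)]
238 [(np.int64(532), np.int64(106), np.int64(105), 0), (np.int64(522), np.int64(105), np.int64(10
[... 879 characters left out ...]
p.int64(545), np.int64(32), np.int64(19), 100), (np.int64(535), np.int64(27), np.int64(19), 116)]
252 [(np.int64(557), np.int64(29), np.int64(8), 108), (np.int64(547), np.int64(24), np.int64(7), 105), (np.int64(536), np.int64(23), np.int64(10), 115)]
254 [(np.int64(557), np.int64(29), np.int64(1), 114), (np.int64(544), np.int64(32), np.int64(7), 108), (np.int64(536), np.int64(22), np.int64(3), 111)]
256 [(np.int64(554), np.int64(36), np.int64(0), 60), (np.int64(544), np.int64(33), np.int64(1), 99), (np.int64(534), np.int64(29), np.int64(1), 50)]
258 [(np.int64(550), np.int64(47), np.int64(1), 24), (np.int64(540), np.int64(44), np.int64(2), 17), (np.int64(531), np.int64(37), np.int64(0), 11)]
```

View pics/d.png

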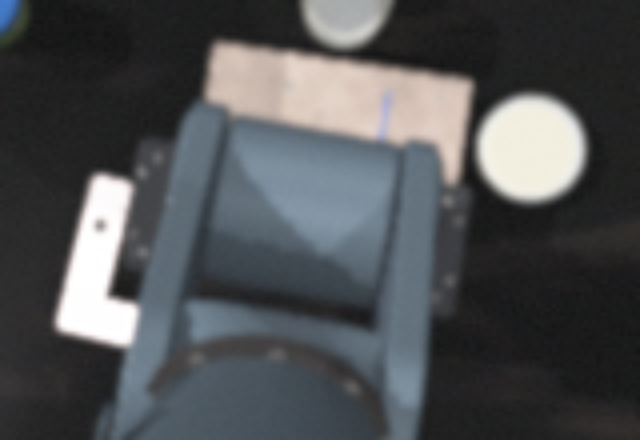

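Crop d shows only the arm over the work, with nothing disturbed. From the side depth, the real fingertips are at z ≈ 33 mm while the reported TCP is at 21 mm, so the fingers reach about 26 mm less than described. They hold the knob, which is 16 mm wide. That grip will do, so I'm lifting and checking that it holds.

send_rows --moves '[0.1,0,0,0.5,0,0,0,0.1,0,0,2,0,0,0,0.1,0,0,4,0,0,0,0.1,0,0,6.5,0,0,0,0.1,0,0,9,0,0,0]' --grip_force 25

```text
time: 3.63
position: [0.5477, 0.0158, 0.111]
tool_rot: [0.997, -0.071, -0.001, 0.0]
ft_force: [0.6, 0.3, -3.1]
grip_width: 0.013
grip_force: 25.0
```

send_rows --moves '[0.1,-0.4,-2,0,0,0,0,0.1,-1.1,-5,0,0,0,0,0.1,-1.8,-8.2,0,0,0,0,0.1,-2.5,-11.4,0,0,0,0,0.1,-3.2,-14.6,0,0,0,0]'

```text
time: 4.05
position: [0.5158, -0.1313, 0.1107]
tool_rot: [0.997, -0.071, -0.0, 0.0]
ft_force: [0.1, 0.8, -2.3]
grip_width: 0.0132
grip_force: 25.0
```

send_rows --moves '[0.1,-0.7,-3.2,0,0,0,0,0.1,-1.4,-6.4,0,0,0,0,0.1,-2.1,-9.6,0,0,0,0,0.1,-2.8,-12.8,0,0,0,0,0.1,-3.3,-15,0,0,0,0]'

```text
time: 4.47
position: [0.4828, -0.2833, 0.1107]
tool_rot: [0.997, -0.072, 0.0, 0.001]
ft_force: [1.2, 0.2, -1.7]
grip_width: 0.0134
grip_force: 25.0
```

send_rows --moves '[0.1,-0.6,-2,0,0,0,0,0.1,-0.6,-3,0,0,0,0,0.1,-0.6,-3,-2,0,0,0,0.1,-0.6,-3,-4,0,0,0,0.1,-0.6,-3,-5,0,0,0]'

```text
time: 4.88
position: [0.4766, -0.309, 0.0589]
tool_rot: [0.997, -0.072, -0.001, -0.001]
ft_force: [-0.3, 0.1, -3.1]
grip_width: 0.0132
grip_force: 25.0
```

```bash
python3 - <<'E'
from m import *
o=monitor.get_obs(); print(o["position"],o["grip_width"],o["grip_force"])
c=get("side"); W=cloud(c); p=o["position"]; hsv=cv2.cvtColor(c["pixels"],cv2.COLOR_BGR2HSV)
m=(hsv[...,0]>14)&(hsv[...,0]<32)&(hsv[...,1]>90)&(np.abs(W[...,:2]-p[:2]).max(-1)<.03)
Q=W[m];print(m.sum(),Q.mean(0),np.percentile(Q,[3,97],axis=0))
for z in np.arange(.03,.12,.005):
    d=(np.abs(W[...,:2]-p[:2]).max(-1)<.035)&(np.abs(W[...,2]-z)<.0025); print(round(z,3),d.sum(),(d&m).sum(),end='; ')
E
```

```text
[ 0.47655442 -0.30898523  0.05885262] 0.013205429011381845 24.99975102720782
63 [ 0.46977102 -0.29804397  0.08362722] [[ 0.44824674 -0.32093791  0.04714364]
 [ 0.48372587 -0.28764472  0.1689831 ]]
0.03 0 0; 0.035 1 0; 0.04 8 0; 0.045 14 3; 0.05 14 11; 0.055 12 10; 0.06 15 8; 0.065 16 10; 0.07 5 3; 0.075 18 3; 0.08 12 0; 0.085 15 0; 0.09 15 0; 0.095 13 0; 0.1 10 0; 0.105 15 0; 0.11 5 0; 0.115 7 0;
```

The weight is held and its underside is about 40 mm up, as expected. Lowering and releasing.

send_rows --moves '[0.1,0,0,-1.2,0,0,0,0.1,0,0,-2.2,0,0,0,0.1,0,0,-3,0,0,0,0.1,0,0,-3.5,0,0,0,0.1,0,0,-3.8,0,0,0]'

```text
time: 5.35
position: [0.4776, -0.3097, 0.0224]
tool_rot: [0.997, -0.072, -0.0, -0.0]
ft_force: [-1.3, 4.4, 19.6]
grip_width: 0.0134
grip_force: 25.0
```

send_rows --moves '[0.1,0,0,0,0,0,0,0.1,0,0,0,0,0,0,0.25,0,0,0,0,0,0,0.3,0,0,0,0,0,0,0.4,0,0,0,0,0,0]'

```text
time: 5.77
position: [0.478, -0.3106, 0.0232]
tool_rot: [0.997, -0.072, 0.0, 0.0]
ft_force: [0.7, 0.3, -0.2]
grip_width: 0.0256
grip_force: 0.0
```

send_rows --moves '[0.5,0,0,0,0,0,0,0.6,0,0,0.5,0,0,0,0.6,0,0,3,0,0,0,0.6,0,0,6,0,0,0,0.6,0,0,9,0,0,0]'

```text
time: 6.18
position: [0.4772, -0.3098, 0.1135]
tool_rot: [0.997, -0.072, -0.001, -0.001]
ft_force: [-0.4, -0.1, 0.2]
grip_width: 0.0507
grip_force: 0.0
```

send_rows --moves '[1,-2,3,0,0,0,0,1,-4,6,0,0,0,0,1,-6,9,0,0,0,0,1,-7,12,0,0,0,0,1,-8,15,0,0,0,0]'

```text
time: 6.6
position: [0.3965, -0.159, 0.1134]
tool_rot: [0.997, -0.072, 0.0, 0.0]
ft_force: [0.0, 1.0, 0.3]
grip_width: 0.0775
grip_force: 0.0
```

```bash
python3 - <<'E'
from m import *
c=get("top"); W=cloud(c); im=c["pixels"]; hsv=cv2.cvtColor(im,cv2.COLOR_BGR2HSV)
for n,box,z0,z1,z in(("weight",(430,240,540,300),.034,.06,.046),("square",(265,225,360,300),.012,.03,.02),("beam",(300,190,385,255),.05,.07,.06)):
    m,_=heights(c,box,z0,z1); m=big(m); ys,xs=np.nonzero(m); P=plane(c,np.c_[xs,ys],z)
    print(n,m.sum(),"z",np.round(np.median(W[m][:,2]),4),rect(P),"cen",P.mean(0).round(4))
cv2.imwrite("pics/e.png",cv2.resize(im[170:310,260:560],None,fx=2.6,fy=2.6,interpolation=cv2.INTER_CUBIC))
E
```

```text
weight 37 z 0.0442 (array([ 481.5, -308.7]), array([14.8, 14.8]), 89.42) cen [ 0.4813 -0.3081  0.046 ]
square 979 z 0.0192 (array([512.8,  59.9]), array([193.3,  98. ]), 76.43) cen [0.4972 0.0886 0.02  ]
beam 2117 z 0.0591 (array([612.5,  -7.5]), array([159.6,  80.3]), 81.84) cen [ 0.6124 -0.0079  0.06  ]
```

View pics/e.png

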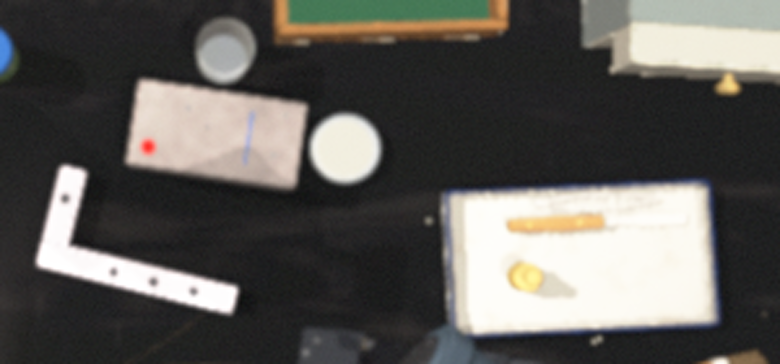

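The picture shows the weight upright on the free floor of the tray at (525,277), measured at (481,-308) mm. The beam and square have not moved. I'm going behind the long arm with the gripper open, tool y along the beam's long side, and checking the real fingertip height there.

send_rows --moves '[1,0.5,3.5,0,0,0,0,1,1,7,0,0,0,0,1,1.6,10.5,0,0,0,0,1,2.2,14,0,0,0,0,1,2.6,17,0,0,0,0]'

```text
time: 7.07
position: [0.4243, 0.0115, 0.1133]
tool_rot: [0.997, -0.071, 0.001, 0.0]
ft_force: [1.0, -0.1, -0.4]
grip_width: 0.0866
grip_force: 0.0
```

send_rows --moves '[1,0.4,3,0,0,0,0,1,0.8,6,-1,0,0,0,1,1.2,8.7,-3,0,0,0,1,1.2,8.7,-5,0,0,0,1,1.2,8.7,-6,0,0,0]'

```text
time: 7.48
position: [0.4356, 0.0984, 0.0517]
tool_rot: [0.998, -0.07, -0.0, -0.0]
ft_force: [-0.2, 0.1, 0.3]
grip_width: 0.0869
grip_force: 0.0
```

```bash
python3 - <<'E'
from m import *
o=monitor.get_obs(); p=o["position"]; print(p,o["ft_force"],o["grip_width"])
c=get("side"); W=cloud(c); v=np.array([.142,.99])
D=W[...,:2]-p[:2]; a=D@v; b=D@np.array([.99,-.142])
for z in np.arange(.0,.13,.006):
    m=(np.abs(a)<.1)&(np.abs(b)<.03)&(np.abs(W[...,2]-z)<.003)&(c["range_z"]>0)
    if z<.01: print(round(z,3),m.sum()); continue
    if m.sum(): print(round(z,3),m.sum(),"a",np.percentile(a[m],[2,98]).round(3),"b",np.percentile(b[m],[2,98]).round(3))
q=cv2.projectPoints(p.reshape(1,3),c["R"],c["t"],c["K"],c["D"])[0].ravel().astype(int)
cv2.imwrite("pics/f.png",cv2.resize(c["pixels"][q[1]-60:q[1]+60,q[0]-80:q[0]+80],None,fx=5,fy=5,interpolation=cv2.INTER_CUBIC))
E
```

```text
[0.43559471 0.09844053 0.05173829] [-0.18793304  0.08001482  0.2692051 ] 0.08691555290280006
0.0 1025
0.006 106
0.012 10 a [-0.096 -0.065] b [0.025 0.03 ]
0.018 2 a [-0.093 -0.072] b [0.025 0.03 ]
0.024 1 a [-0.061 -0.061] b [0.028 0.028]
0.066 24 a [-0.05   0.053] b [-0.012  0.008]
0.072 25 a [-0.051  0.054] b [-0.012  0.01 ]
0.078 26 a [-0.052  0.055] b [-0.013  0.009]
0.084 28 a [-0.052  0.053] b [-0.013  0.008]
0.09 22 a [-0.049  0.055] b [-0.013  0.008]
0.096 26 a [-0.051  0.057] b [-0.012  0.006]
0.102 25 a [-0.053  0.057] b [-0.013  0.007]
0.108 25 a [-0.051  0.059] b [-0.013  0.007]
0.114 18 a [-0.05  0.06] b [-0.012  0.006]
0.12 6 a [-0.052 -0.047] b [-0.008 -0.001]
0.126 8 a [-0.055 -0.047] b [-0.012 -0.004]
```

View pics/f.png

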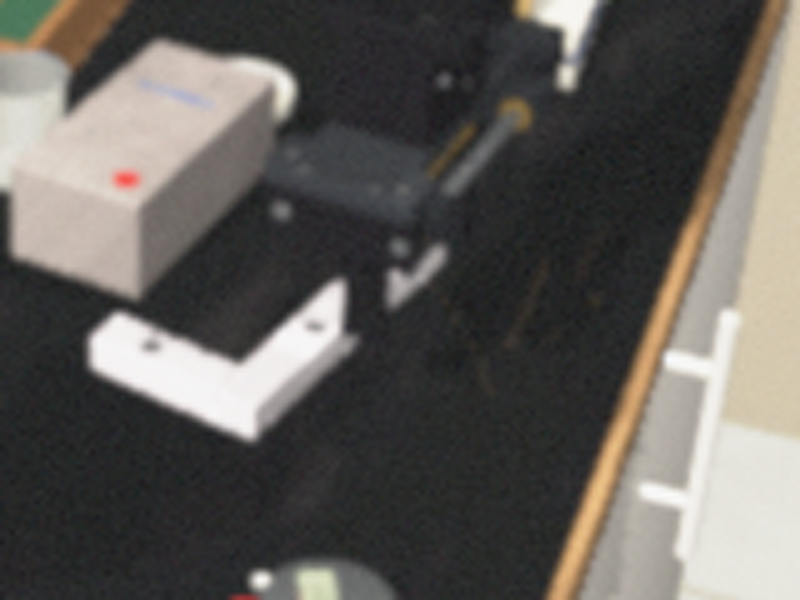

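Picture f shows the open fingers behind the long arm, tips about 64 mm up, so tip height = TCP + 12 mm is confirmed. The pushing face is about 8 mm ahead of the TCP. I'm lowering and pushing along the beam's +x.

send_rows --moves '[1,0,0,-2,0,0,0,1,0,0,-3.6,0,0,0,1,0,0,-4.8,0,0,0,1,0,0,-5.5,0,0,0,1,0,0,-5.8,0,0,0]'

```text
time: 7.95
position: [0.4359, 0.0965, -0.0056]
tool_rot: [0.997, -0.072, -0.0, 0.0]
ft_force: [-0.0, -0.7, 0.1]
grip_width: 0.087
grip_force: 0.0
```

send_rows --moves '[1,0.8,-0.1,0,0,0,0,1,1.6,-0.2,0,0,0,0,1,2.4,-0.35,0,0,0,0,1,3.2,-0.45,0,0,0,0,1,4,-0.57,0,0,0,0]'

```text
time: 8.37
position: [0.4755, 0.091, -0.0047]
tool_rot: [0.997, -0.072, -0.001, 0.0]
ft_force: [-3.1, 0.1, 3.2]
grip_width: 0.0869
grip_force: 1.8
```

send_rows --moves '[1,0.8,-0.1,0,0,0,0,1,1.6,-0.2,0,0,0,0,1,2.4,-0.35,0,0,0,0,1,3.2,-0.45,0,0,0,0,1,4,-0.57,0,0,0,0]'

```text
time: 8.78
position: [0.5162, 0.0853, -0.0052]
tool_rot: [0.997, -0.071, -0.0, -0.0]
ft_force: [-3.6, 0.3, 3.3]
grip_width: 0.0869
grip_force: 1.8
```

send_rows --moves '[1,0.6,-0.09,0,0,0,0,1,1.2,-0.17,0,0,0,0,1,1.7,-0.24,0,0,0,0,1,2.1,-0.3,0,0,0,0,1,2.4,-0.34,0,0,0,0]'

```text
time: 9.2
position: [0.5402, 0.0819, -0.0053]
tool_rot: [0.997, -0.072, 0.0, -0.0]
ft_force: [-3.7, 0.2, 2.1]
grip_width: 0.087
grip_force: 1.7
```

```bash
cat > s.py <<'E'
from m import *
def edge(P,axis):
    "fit line through boundary points; returns x=f(y) style polyfit"
    return np.polyfit(P[:,1-axis],P[:,axis],1)
def square(c):
    "pixel mask by height+white; corner estimates"
    m,W=heights(c,(240,170,400,320),.012,.03); hsv=cv2.cvtColor(c["pixels"],cv2.COLOR_BGR2HSV)
    return big(m&(hsv[...,2]>150))
o=monitor.get_obs(); p=o["position"]; bx=np.array([.98987,-.142]); by=np.array([.142,.98987])
d=p[:2]*1000-[612.5,-7.5]; print("tcp beam frame",d@bx,d@by,"z",p[2],"F",o["ft_force"])
for n in("side","top"):
    c=get(n); W=cloud(c)*1000; hsv=cv2.cvtColor(c["pixels"],cv2.COLOR_BGR2HSV)
    q=W[...,:2]-[612.5,-7.5]; X=q@bx; Y=q@by; Z=W[...,2]
    m=(Z>14)&(Z<26)&(hsv[...,2]>140)&(hsv[...,1]<60)&(X>-170)&(X<45)&(Y>-120)&(Y<190)
    m=cv2.erode(big(m).astype(np.uint8),np.ones((1,1)))>0
    lo=m&(Y<110); print(n,m.sum(),"X",np.percentile(X[m],[1,99]).round(1),"Y",np.percentile(Y[m],[1,99]).round(1))
    for y0 in range(-80,150,20):
        k=m&(abs(Y-y0)<5)
        if k.sum()>3: print("  Y",y0,"X",np.percentile(X[k],[3,97]).round(1),end='')
    print()
    b=(Z>54)&(Z<66)&(abs(X)<55)&(abs(Y)<95); print("  beam",np.percentile(X[b],[2,98]).round(1),np.percentile(Y[b],[2,98]).round(1),b.sum())
E
python3 s.py
```

```text
tcp beam frame -84.28924559592102 78.22826301628422 z -0.005286733496130135 F [-3.65726898  0.18418132  2.11814967]
side 329 X [-75.   22.6] Y [106.7 156.6]
  Y 120 X [-67.1 -52.3]  Y 140 X [-74.7  21.6]
  beam [-9.7 39. ] [-23.3  80.1] 319
top 199 X [-29.6  24.8] Y [129.6 153.4]
  Y 140 X [-28.2  23.1]
  beam [-37.4  38.7] [-76.9  76.3] 1937
```

send_rows --moves '[1,0.3,-0.04,0,0,0,0,1,0.6,-0.09,0,0,0,0,1,0.8,-0.11,0,0,0,0,1,0.9,-0.13,0,0,0,0,1,1,-0.14,0,0,0,0]'

```text
time: 9.72
position: [0.5499, 0.0805, -0.0053]
tool_rot: [0.997, -0.072, 0.0, -0.0]
ft_force: [-3.5, -0.7, 1.7]
grip_width: 0.0871
grip_force: 1.5
```

send_rows --moves '[1,0.05,-0.01,0,0,0,0,1,0.1,-0.01,0,0,0,0,1,0.15,-0.02,0,0,0,0,1,0.15,-0.02,0,0,0,0,1,0.15,-0.02,0,0,0,0]'

```text
time: 10.13
position: [0.5513, 0.0804, -0.0053]
tool_rot: [0.997, -0.072, 0.0, -0.0]
ft_force: [-1.9, 0.2, -0.4]
grip_width: 0.087
grip_force: 1.0
```

send_rows --moves '[1,-0.5,0.07,0,0,0,0,1,-1,0.14,1,0,0,0,1,-1,0.14,4,0,0,0,1,-1,0.14,7,0,0,0,1,-1,0.14,9,0,0,0]'

```text
time: 10.55
position: [0.5425, 0.0817, 0.0877]
tool_rot: [0.997, -0.071, 0.002, 0.0]
ft_force: [-0.3, 0.8, 0.2]
grip_width: 0.0869
grip_force: 0.0
```

send_rows --moves '[0.55,0.4,0.6,0,0,0,0.105,0.55,0.9,1.2,0,0,0,0.21,0.55,1.4,1.8,0,0,0,0.315,0.55,1.8,2.4,0,0,0,0.42,0.55,2.3,3,0,0,0,0.525]'

```text
time: 10.97
position: [0.5648, 0.1121, 0.086]
tool_rot: [0.981, 0.192, 0.001, 0.0]
ft_force: [0.1, -0.0, 0.1]
grip_width: 0.0612
grip_force: 0.0
```

send_rows --moves '[0.55,0.4,0.6,0,0,0,0.105,0.55,0.9,1.2,0,0,0,0.21,0.55,1.4,1.8,0,0,0,0.315,0.55,1.8,2.4,0,0,0,0.42,0.55,2.3,3,0,0,0,0.525]'

```text
time: 11.38
position: [0.5877, 0.1421, 0.0858]
tool_rot: [0.898, 0.44, 0.001, 0.0]
ft_force: [-0.2, 0.1, 1.1]
grip_width: 0.0482
grip_force: 0.0
```

send_rows --moves '[0.55,0.4,0.6,0,0,0,0.105,0.55,0.9,1.2,0,0,0,0.21,0.55,1.4,1.9,0,0,0,0.315,0.55,1.9,2.6,0,0,0,0.42,0.55,2.3,3.3,0,0,0,0.521]'

```text
time: 11.8
position: [0.6111, 0.1751, 0.0859]
tool_rot: [0.754, 0.657, 0.001, 0.001]
ft_force: [-0.9, 0.1, -0.9]
grip_width: 0.0479
grip_force: 0.0
```

```bash
python3 s.py; python3 - <<'E'
from h import *
c=get("side"); im=cv2.imread("pics/top0.png"); c=get("top"); hsv=cv2.cvtColor(im,cv2.COLOR_BGR2HSV)
m=(hsv[...,0]>95)&(hsv[...,0]<125)&(hsv[...,1]>120); m[:170]=0; m[215:]=0; m[:,:235]=0; m[:,280:]=0
ys,xs=np.nonzero(m); print("jar",len(xs),plane(c,[[xs.mean(),ys.mean()]],.058)); print(monitor.get_obs()["position"])
E
```

```text
tcp beam frame -27.348963492932356 180.54347570412642 z 0.08585919590409861 F [-0.88890256  0.13403267 -0.87120554]
side 710 X [-64.6  33.5] Y [-35.8 155.7]
  Y -40 X [-61.9 -40.4]  Y -20 X [-64.8 -40.1]  Y 0 X [-64.7 -39.4]  Y 20 X [-63.5 -38.8]  Y 40 X [-64.2 -38.8]  Y 60 X [-63.8 -39.1]  Y 80 X [-62.6 -20.3]  Y 100 X [-64.2 -40. ]  Y 120 X [-64.  -41.8]  Y 140 X [-62.6  33.3]
  beam [-40.6  34.8] [-77.6  81.7] 285
top 996 X [-63.4  32.8] Y [-36.8 152.9]
  Y -40 X [-61.  -40.5]  Y -20 X [-63.1 -40.7]  Y 0 X [-62.2 -40.6]  Y 20 X [-62.1 -40.9]  Y 40 X [-62.4 -39.7]  Y 60 X [-63.2 -39.9]  Y 80 X [-63.3 -40.3]  Y 100 X [-63.3 -40.4]  Y 120 X [-61.8 -40.9]  Y 140 X [-60.   31.6]
  beam [-38.3  38.5] [-76.6  76.6] 2108
jar 347 [[0.69228562 0.21282856 0.058     ]]
[0.61015022 0.17474486 0.08533725]
```

The square is parallel and already at the long face (inside edge X ≈ -40 all along). The jar is at (692, 213) mm, clear of the fingers. Lowering and pushing along the beam's -y.

send_rows --moves '[0.55,0,0,-3,0,0,0,0.55,0,0,-5.8,0,0,0,0.55,0,0,-7.7,0,0,0,0.55,0,0,-8.6,0,0,0,0.55,0,0,-9,0,0,0]'

```text
time: 12.42
position: [0.6088, 0.1742, -0.0068]
tool_rot: [0.756, 0.654, -0.001, -0.001]
ft_force: [-0.1, -0.3, 0.4]
grip_width: 0.048
grip_force: 0.0
```

send_rows --moves '[0.55,-0.11,-0.8,0,0,0,0,0.55,-0.23,-1.6,0,0,0,0,0.55,-0.34,-2.4,0,0,0,0,0.55,-0.46,-3.2,0,0,0,0,0.55,-0.57,-3.96,0,0,0,0]'

```text
time: 12.83
position: [0.6053, 0.1344, -0.004]
tool_rot: [0.756, 0.654, 0.001, 0.0]
ft_force: [0.4, 3.4, 1.0]
grip_width: 0.0482
grip_force: 1.6
```

send_rows --moves '[0.55,-0.08,-0.6,0,0,0,0,0.55,-0.16,-1.1,0,0,0,0,0.55,-0.21,-1.5,0,0,0,0,0.55,-0.26,-1.8,0,0,0,0,0.55,-0.29,-2,0,0,0,0]'

```text
time: 13.25
position: [0.602, 0.1149, -0.005]
tool_rot: [0.756, 0.655, 0.0, 0.0]
ft_force: [2.0, 3.0, 2.4]
grip_width: 0.0477
grip_force: 1.7
```

```bash
python3 s.py
```

```text
tcp beam frame -27.769419833019118 119.67756228951211 z -0.004990740690561525 F [1.97732924 3.02893301 2.43861365]
side 111 X [-37.8   9.6] Y [ 77.2 110.8]
  Y 80 X [-22.6  11.7]  Y 100 X [-37.7  -1.7]
  beam [-40.2   5.4] [-79.9  79.1] 210
top 582 X [-63.7 -39.5] Y [-84.   67.8]
  Y -80 X [-62.2 -39.6]  Y -60 X [-62.8 -40. ]  Y -40 X [-63.2 -39.9]  Y -20 X [-63.4 -41. ]  Y 0 X [-63.5 -40.8]  Y 20 X [-61.9 -39.8]  Y 40 X [-62.6 -39.7]  Y 60 X [-63.1 -39.6]
  beam [-38.2  38.9] [-76.9  66.5] 1973
```

send_rows --moves '[0.55,-0.01,-0.08,0,0,0,0,0.55,-0.02,-0.15,0,0,0,0,0.55,-0.03,-0.2,0,0,0,0,0.55,-0.03,-0.22,0,0,0,0,0.55,-0.03,-0.22,0,0,0,0]'

```text
time: 13.77
position: [0.6012, 0.113, -0.0054]
tool_rot: [0.756, 0.655, -0.0, -0.0]
ft_force: [0.7, 3.1, 1.3]
grip_width: 0.0484
grip_force: 1.3
```

send_rows --moves '[0.55,-0.01,-0.04,0,0,0,0,0.55,-0.01,-0.06,0,0,0,0,0.55,-0.01,-0.08,0,0,0,0,0.55,-0.01,-0.08,0,0,0,0,0.55,-0.01,-0.08,0,0,0,0]'

```text
time: 14.18
position: [0.601, 0.1121, -0.0054]
tool_rot: [0.756, 0.655, -0.0, -0.0]
ft_force: [0.6, 2.2, 0.7]
grip_width: 0.0479
grip_force: 1.1
```

send_rows --moves '[0.55,-0.01,-0.04,0,0,0,0,0.55,-0.01,-0.07,0,0,0,0,0.55,-0.01,-0.1,0,0,0,0]'

```text
time: 14.43
position: [0.6008, 0.1111, -0.0054]
tool_rot: [0.756, 0.655, -0.0, -0.0]
ft_force: [0.6, 2.4, 0.6]
grip_width: 0.0476
grip_force: 1.0
```

```bash
python3 s.py
```

```text
tcp beam frame -28.387634226894768 115.73485963537439 z -0.00538987267210763 F [0.62247715 2.36108674 0.61468346]
side 111 X [-39.9   5.2] Y [ 78.6 106.8]
  Y 80 X [-28.1   6.2]  Y 100 X [-39.1  -3.8]
  beam [-40.8   5.7] [-78.5  81.3] 204
top 583 X [-64.  -39.5] Y [-88.   64.1]
  Y -80 X [-62.7 -39.8]  Y -60 X [-62.7 -39.6]  Y -40 X [-63.1 -40.4]  Y -20 X [-63.5 -40.6]  Y 0 X [-63.5 -40.6]  Y 20 X [-62.3 -39.7]  Y 40 X [-62.4 -41.3]  Y 60 X [-63.1 -39.8]
  beam [-38.1  38.7] [-77.1  61.9] 1900
```

send_rows --moves '[0.55,-0.01,-0.04,0,0,0,0,0.55,-0.01,-0.07,0,0,0,0,0.55,-0.01,-0.1,0,0,0,0]'

```text
time: 14.78
position: [0.6008, 0.1105, -0.0054]
tool_rot: [0.756, 0.655, 0.0, -0.0]
ft_force: [-0.4, 4.1, -0.6]
grip_width: 0.0479
grip_force: 2.1
```

send_rows --moves '[0.55,0,-0.03,0,0,0,0,0.55,-0.01,-0.05,0,0,0,0,0.55,-0.01,-0.05,0,0,0,0]'

```text
time: 15.03
position: [0.6008, 0.1105, -0.0054]
tool_rot: [0.756, 0.655, 0.0, -0.0]
ft_force: [0.5, 5.4, -0.5]
grip_width: 0.048
grip_force: 2.6
```

Contact: the position has stalled and the force is rising. One more small squeeze, then I'll back off and look.

send_rows --moves '[0.55,0,-0.05,0,0,0,0,0.55,-0.01,-0.1,0,0,0,0,0.55,-0.01,-0.1,0,0,0,0]'

```text
time: 15.28
position: [0.6008, 0.1104, -0.0053]
tool_rot: [0.756, 0.654, 0.001, -0.001]
ft_force: [0.6, 8.5, -1.9]
grip_width: 0.048
grip_force: 4.2
```

send_rows --moves '[0.55,0.1,0.8,0,0,0,0,0.55,0.28,2,0,0,0,0,0.55,0.28,2,3,0,0,0,0.55,0.28,2,6,0,0,0,0.55,0.28,2,9,0,0,0]'

```text
time: 15.7
position: [0.603, 0.129, 0.085]
tool_rot: [0.755, 0.655, -0.001, -0.0]
ft_force: [0.9, 0.1, 0.5]
grip_width: 0.0478
grip_force: 0.0
```

send_rows --moves '[0.55,-2,-1,0,0,0,-0.105,0.55,-5,-2,0,0,0,-0.21,0.55,-8,-2.5,0,0,0,-0.315,0.55,-11,-3,0,0,0,-0.42,0.55,-13,-3.5,0,0,0,-0.525]'

```text
time: 16.12
position: [0.4699, 0.0937, 0.0849]
tool_rot: [0.901, 0.434, -0.002, -0.0]
ft_force: [-0.1, -1.1, -0.1]
grip_width: 0.0477
grip_force: 0.0
```

send_rows --moves '[1,0,-1,0,0,0,-0.105,1,0,-2,0,0,0,-0.21,1,0,-3,0,0,0,-0.315,1,0,-4,0,0,0,-0.42,1,0,-5,0,0,0,-0.525]'

```text
time: 16.53
position: [0.4738, 0.0433, 0.085]
tool_rot: [0.983, 0.186, 0.0, 0.0]
ft_force: [-0.3, 0.1, 0.3]
grip_width: 0.0734
grip_force: 0.0
```

send_rows --moves '[1,0,0,0,0,0,-0.105,1,0,0,0,0,0,-0.21,1,0,0,0,0,0,-0.315,1,0,0,0,0,0,-0.42,1,0,0,0,0,0,-0.521]'

```text
time: 16.95
position: [0.4739, 0.0437, 0.0849]
tool_rot: [0.997, -0.074, 0.0, 0.0]
ft_force: [0.2, -0.2, 0.2]
grip_width: 0.0865
grip_force: 0.0
```

```bash
python3 s.py; python3 - <<'E'
from h import *
print(monitor.get_obs()["position"])
a=get("side")["pixels"][195:305,255:415]; cv2.imwrite("pics/g.png",cv2.resize(a,None,fx=5,fy=5,interpolation=cv2.INTER_CUBIC))
E
```

```text
tcp beam frame -144.50917341850752 30.95972033991789 z 0.08494564421578917 F [ 0.16665448 -0.22371083  0.21196947]
side 660 X [-65.1  33.8] Y [-80.5 105. ]
  Y -80 X [-56.7 -41.3]  Y -60 X [-64.4 -41.8]  Y -40 X [-65.7 -41.1]  Y -20 X [-64.7 -41.4]  Y 0 X [-64.4 -38.6]  Y 20 X [-64.1 -39.9]  Y 40 X [-64.1 -38.2]  Y 60 X [-64. -39.]  Y 80 X [-63.7  34.7]  Y 100 X [-63.2  30.7]
  beam [-39.9  38.4] [-73.8  80.3] 905
top 991 X [-64.   31.3] Y [-87.5 103.3]
  Y -80 X [-62.7 -39.7]  Y -60 X [-62.7 -39.8]  Y -40 X [-63.2 -40.4]  Y -20 X [-63.3 -40.7]  Y 0 X [-63.9 -40.5]  Y 20 X [-62.5 -39.6]  Y 40 X [-62.5 -41.4]  Y 60 X [-63.  -39.9]  Y 80 X [-63.3  28.7]  Y 100 X [-61.3  31.2]
  beam [-38.1  38.7] [-76.9  76.5] 2101
[0.47385239 0.04371984 0.08490911]
```

View pics/g.png

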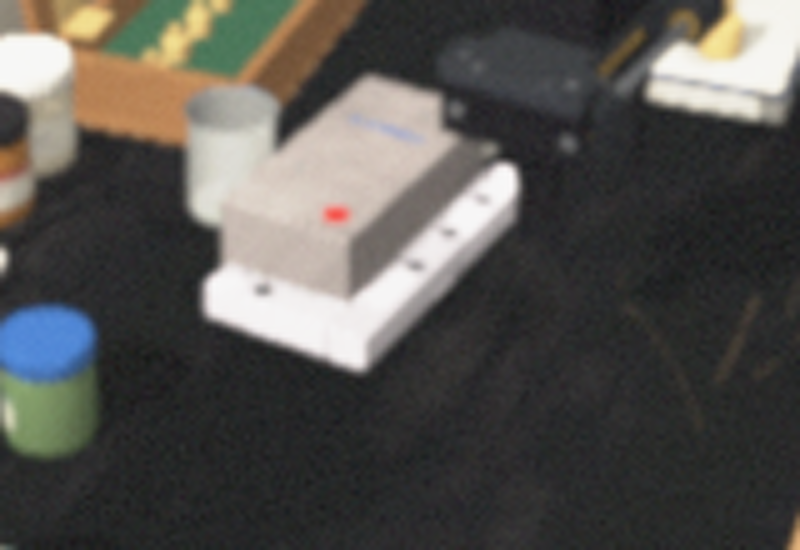

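Picture g shows the L closed around the beam's red corner at (337,214), with the beaker and jar undisturbed. Last step is a gentle squeeze along +x to seat the long arm.

send_rows --moves '[1,0,0,-3,0,0,0,1,0,0,-5.8,0,0,0,1,0,0,-7.7,0,0,0,1,0,0,-8.6,0,0,0,1,0,0,-9,0,0,0]'

```text
time: 17.52
position: [0.4729, 0.0438, -0.0065]
tool_rot: [0.998, -0.071, -0.001, -0.0]
ft_force: [-0.0, -0.1, 0.1]
grip_width: 0.0868
grip_force: 0.0
```

send_rows --moves '[1,1.5,-0.2,0,0,0,0,1,3,-0.4,0,0,0,0,1,4.5,-0.65,0,0,0,0,1,5.7,-0.8,0,0,0,0,1,6.5,-0.93,0,0,0,0]'

```text
time: 17.93
position: [0.5412, 0.034, -0.004]
tool_rot: [0.997, -0.071, 0.002, 0.0]
ft_force: [-0.8, 0.5, -0.3]
grip_width: 0.0871
grip_force: 0.0
```

send_rows --moves '[1,0.15,-0.02,0,0,0,0,1,0.3,-0.04,0,0,0,0,1,0.4,-0.06,0,0,0,0,1,0.5,-0.07,0,0,0,0,1,0.5,-0.07,0,0,0,0]'

```text
time: 18.35
position: [0.543, 0.0338, -0.0052]
tool_rot: [0.997, -0.071, -0.0, -0.0]
ft_force: [-0.9, 0.3, -0.4]
grip_width: 0.0871
grip_force: 0.0
```

send_rows --moves '[1,0.05,-0.01,0,0,0,0,1,0.1,-0.01,0,0,0,0,1,0.15,-0.02,0,0,0,0,1,0.15,-0.02,0,0,0,0]'

```text
time: 18.68
position: [0.5439, 0.0337, -0.0054]
tool_rot: [0.997, -0.072, -0.001, -0.0]
ft_force: [-1.9, 1.3, 1.4]
grip_width: 0.0871
grip_force: 1.0
```

send_rows --moves '[1,0.04,-0.01,0,0,0,0,1,0.08,-0.01,0,0,0,0,1,0.08,-0.01,0,0,0,0]'

```text
time: 18.93
position: [0.5444, 0.0337, -0.0054]
tool_rot: [0.997, -0.072, -0.001, -0.0]
ft_force: [-5.2, 1.0, 3.6]
grip_width: 0.0872
grip_force: 2.1
```

Now touching and loading up (5 N). One more small step.

send_rows --moves '[1,0.04,-0.01,0,0,0,0,1,0.08,-0.01,0,0,0,0,1,0.08,-0.01,0,0,0,0]'

```text
time: 19.18
position: [0.5444, 0.0337, -0.0054]
tool_rot: [0.997, -0.072, -0.002, -0.0]
ft_force: [-5.3, 0.6, 3.8]
grip_width: 0.0868
grip_force: 2.9
```

send_rows --moves '[1,0.03,0,0,0,0,0,1,0.06,-0.01,0,0,0,0,1,0.06,-0.01,0,0,0,0]'

```text
time: 19.43
position: [0.5444, 0.0337, -0.0054]
tool_rot: [0.997, -0.072, -0.003, -0.0]
ft_force: [-6.3, 0.7, 4.7]
grip_width: 0.0871
grip_force: 3.3
```

The tool has stalled against a solid stop, so the long arm is flush. Backing off, raising and verifying.

send_rows --moves '[1,-0.6,0.09,0,0,0,0,1,-2.5,0.35,0,0,0,0,1,-5,0.7,1,0,0,0,1,-7,1,4,0,0,0,1,-8,1,8,0,0,0]'

```text
time: 19.85
position: [0.4633, 0.0438, 0.0731]
tool_rot: [0.997, -0.071, -0.004, -0.0]
ft_force: [-0.5, -1.0, 0.3]
grip_width: 0.0871
grip_force: 0.0
```

send_rows --moves '[1,-1,-3,1,0,0,0,1,-2,-7,2,0,0,0,1,-3,-11,3,0,0,0,1,-3,-14,4,0,0,0,1,-3,-17,4,0,0,0]'

```text
time: 20.27
position: [0.4395, -0.1303, 0.1169]
tool_rot: [0.997, -0.072, 0.004, 0.002]
ft_force: [1.4, 1.3, 0.0]
grip_width: 0.0873
grip_force: 0.0
```

```bash
python3 s.py; python3 - <<'E'
from m import *
c=get("top"); im=c["pixels"]; W=cloud(c); 
for n,box,z0,z1,z in(("weight",(430,240,540,300),.034,.06,.046),("square",(265,170,400,300),.012,.03,.02),("beam",(300,190,385,255),.05,.07,.06)):
    m,_=heights(c,box,z0,z1)
    if n=="square": m&=im.min(-1)>150; m[:, 375:]=0
    m=big(m); ys,xs=np.nonzero(m); P=plane(c,np.c_[xs,ys],z); print(n,m.sum(),"z",np.round(np.median(W[m][:,2]),4),rect(P))
a=cv2.imread("pics/top0.png")[150:260,240:430].astype(int); b=im[150:260,240:430].astype(int); d=np.abs(a-b).max(-1)>60
print("changed px jar/beaker/petri",d[20:60,:35].sum(),d[20:55,90:125].sum(),d[55:100,135:175].sum())
E
```

```text
tcp beam frame -153.82370280137488 -146.09576023823843 z 0.11690059941665021 F [1.43423891 1.28262715 0.0394686 ]
side 665 X [-64.6  34. ] Y [-84.9 105.8]
  Y -80 X [-64.1 -41.5]  Y -60 X [-64.4 -39.2]  Y -40 X [-63.9 -39.7]  Y -20 X [-64.4 -41.5]  Y 0 X [-63.5 -41.1]  Y 20 X [-63.7 -40.4]  Y 40 X [-64.9 -41.3]  Y 60 X [-64.2 -41. ]  Y 80 X [-63.   32.2]  Y 100 X [-61.2  32.8]
  beam [-39.5  38.1] [-75.1  80.4] 961
top 977 X [-63.4  31.8] Y [-87.2 103.2]
  Y -80 X [-62.3 -39.8]  Y -60 X [-62.7 -39.7]  Y -40 X [-63.2 -40.1]  Y -20 X [-63.  -40.5]  Y 0 X [-62.2 -40.6]  Y 20 X [-62.  -39.8]  Y 40 X [-62.5 -39.5]  Y 60 X [-63.1 -39.8]  Y 80 X [-62.7  29.1]  Y 100 X [-59.3  31.6]
  beam [-38.2  38.7] [-76.7  76.6] 2100
weight 37 z 0.0441 (array([ 481.5, -308.7]), array([14.8, 14.8]), 89.42)
square 978 z 0.0192 (array([599.2,   1.7]), array([193.2,  98.8]), 81.72)
beam 2123 z 0.059 (array([612.4,  -7.5]), array([159.6,  80.4]), 81.84)
changed px jar/beaker/petri 0 0 10
```

```bash
python3 - <<'E'
from m import *
im=get("top")["pixels"]; r=[]
for a in(cv2.imread("pics/top0.png"),im):
    m=np.zeros((480,640),bool); m[205:250,379:415]=a[205:250,379:415].min(-1)>140; ys,xs=np.nonzero(big(m)); r.append((xs.mean(),ys.mean(),len(xs)))
print(r)
if abs(r[0][0]-r[1][0])<.6 and abs(r[0][1]-r[1][1])<.6: print(workorder.hand_in())
E
```

```text
[(np.float64(392.33393501805057), np.float64(226.60108303249098), 554), (np.float64(392.33393501805057), np.float64(226.60108303249098), 554)]
the job is handed in; nothing more can be done
None
```

Job handed in at about 20 s (limit 69 s): the weight stands upright on the tray and the square measures flush against the beam on both sides of the red corner; the beam moved 0.1 mm at most, and the jar, beaker and petri dish show no movement.

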